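# Clamp a file handle with the tab-lock knob

### The arm

A 6-joint arm with a two-finger parallel gripper is mounted at the origin on the work surface. World frame = base frame: x ahead of the robot, y to its left, z up, the work surface at z = 0. Lengths are in m, angles in rad, forces in N, time in s.
With the tool pointing down it reaches from about 0.3 to 0.775 m from the base axis. Payload 14.6 kg.
Tool frame: the origin (TCP) lies at the very end of the fingers, on their centre line; the grasp point (between the pads) lies 19 mm behind it (pinch_z is the distance from the TCP to the grasp point, in m); z points along the fingers, y is the direction in which the jaws open and shut (so a half turn about z gives the same grasp; the last joint's range is limited). The gripper opens to 94 mm and grips with 3 to 60 N. Pads are 16 mm wide; open, the fingers measure 119 mm over their backs; the gripper's body (75 mm by 177 mm) begins 78 mm behind the grasp point.
Start: joints at [-1.237, 0.3, 1.521, -0, 1.321, -0.067], TCP at [0.215, -0.506, 0.205] pointing down, gripper open.
Joint ranges: [-3.03, 3.03], [-0.79, 2.21], [0.23, 2.52], [-1.04, 4.18], [0, 3.07], [-2.55, 2.55]. Speed limits (rad/s): [2.22, 2.22, 2.57, 3.14, 3.14, 3.14].

### API

Orientations are given as [roll, pitch, yaw] about the fixed x, y, z axes, in that order (R = Rz(yaw) Ry(pitch) Rx(roll)).
In Python, from station import get_obs, camera, hand_in, pinch_z gives the robot as it stands.
- The arm moves only by the tool servo_tool, never from a script. Its argument "moves" is a list that holds one entry, the list of rows, each a list of 7 numbers: the turn, a rotation vector about the tool's x, y, z normalised to -1 to 1, where 1 is pi/2 rad, then the shift along the tool's x, y, z normalised to -1 to 1, where 1 is 500 mm, then the closure, from 0 (fully open) to 1 (shut). In form: [[[rx, ry, rz, x, y, z, hand], ...]]. A call has 1 to 12 rows; each row is the pose to reach, as a shift and turn from the pose measured when the call began, along the tool's axes at that moment; what a row does not reach only later rows make up. A row lasts 1/12 s, in which the tool goes at most 41.7 mm and 7.16 degrees, less where a joint would pass 70% of its speed; a pose out of reach is approached as far as the arm can. A call with a number of a shift or a turn outside -1 to 1 is refused whole. A call with a gripper value outside its range is refused whole. The fingers move at their own pace and stop on an object; "squeeze" is the grip in N (left out, the last holds). Time passes only in rows, so rows that repeat a pose let the fingers close. It gives the time, the measured TCP pose, the force and the opening at its end, in the units of the state.
- get_obs(): the state, without advancing time (a new reading comes with each control period).
- camera(name): name is "side" or "top"; returns a dict with "color" (400x640x3 uint8, red, green, blue), "intrinsics" (3x3 intrinsics, pixels), "rvec" (rotation vector, rad) and "tvec" (3), from world to camera coordinates, as OpenCV has them. Camera axes: x right, y down, z forward; pixel columns grow to the right and rows downward; lengths in m; the calibration is good to about 2 mm. A picture is of the moment at which its call begins. There is no depth.
- hand_in(): hands the job in, once; it reports no verdict.
The state is a dict: "time_s": time; "qpos": joint angles; "joint_vel": joint speeds; "tau": joint torques, N m; "ee_pos": TCP position; "eef_rot": TCP orientation; "force": force on the tool from outside, world axes, zero at the start; "moment": the same for the moment, N m; "grip_width": finger opening in m.
Only numpy, scipy, OpenCV 4.12 (cv2) and the standard library are available. Lean on these libraries where they do the work, as an engineer would, in place of code of your own. Each camera call takes 0.05 s, during which the arm holds its last target.

### The job

Stand the loose wooden file handle upright on the bed of the bench clamp, brass end up, between the fixed fence and the moving jaw with its two broad faces towards them, and let go of it. Then pinch both release tabs of the clamp's knob, turn the knob clockwise until the jaw presses the handle snugly against the fence with about 18 N (the wood bruises beyond 35 N), and let go so that the tabs spring out and the knob locks. Do not shove the hammer, tin or brush aside.

Things in the scene. Friction and masses are not known exactly. Their poses are not given: they have to be found in the camera images.
- clamp: Fixed bench clamp: steel base plate, x -50..50, y -115..135 mm, top (the bed) at z = 12 mm; origin on the bench under the bed's middle line x = 0. At its -y end a steel fence (fixed jaw, 32 mm wide, 34 mm above the bed) bolted on by hand: its face, looking to +y, is anywhere from y = -67 to -54 mm, not measured. Knob axis at x = 0, y = 85 mm, in a steel ring of 44 mm radius, top z = 50 mm.
- jaw: Moving jaw: grey block 34 mm wide and high, axes as the clamp's. The knob drives it to the clamp's -y, 20 mm per rad. Origin on the bed, x = 0, under its face towards the fence. Ahead of that face a sprung aluminium pad, 32 mm wide: unloaded, its pressing face is 18 mm from this origin towards the fence (clamp y = -16 mm minus 20 mm per rad of knob angle). Pad spring 3 N per mm, 12 mm travel.
- knob (a joint): Knob angle, rad, 0 to 1.8, grows clockwise from above and closes the jaw; starts at 0.1 to 0.28. Locked unless both tabs are in 3 mm or more; then free until the handle is nipped between pad and fence; from there 60 N per rad, felt as 0.020 N m per N (0.36 N m at 18 N, friction some 0.03 N m). Let go, it settles in the nearest of teeth 0.13 rad apart, rather backwards (gives or loses up to 6 N).
- knob_grip (a point): On the knob's upright axis, 74 mm above the bench, the height to pinch; turns with the knob: x through the two tabs, z up. Black knob block 29 (x) by 46 (y) mm, top at 90 mm. Tabs: ribbed upright black paddles at its +x and -x sides, 24 mm wide, 50 to 94 mm above the bench, flat outer faces 56 mm apart when out, 42 mm when fully in.
- tab_a (a joint): How far the tab on the knob's +x side is pressed in, m: 0 when out, 0.007 fully in; it frees the knob at 0.003. Spring force 10 N when out, 15 N fully in.
- tab_b (a joint): The same for the tab on the knob's -x side.
- handle_mid (a point): Centre of the loose file handle, 40 mm above its foot: wooden block 36 (x) by 26 (y) by 60 mm tall with a round brass ferrule 20 mm across on top, 80 mm in all, about 90 g. Its broad faces (36 mm wide) look to its own +y and -y. Starts standing upright on the bench.
- handle: The same handle; origin at the centre of its foot.
- hammer: Bystander: hammer 260 mm long lying on the bench, origin at the centre of its underside.
- tin: Bystander: metal tin 70 mm across, 100 mm high, origin at the centre of its underside.
- brush: Bystander: hand brush 200 mm long lying on the bench, origin at the centre of its underside.
Mind the look-alikes: they are no part of the job. There is more than one size of the handle; the job needs the largest.

How it is judged:
By the outcome, as a careful person would: the job done as asked, in the order asked, and still so for the second after the job is handed in, with the robot touching nothing.
It also fails if it takes over 72 s, if anything falls off the work surface, if the arm or the gripper's body presses on something with over 40 N, if the wrist force passes 120 N, or if a joint passes its speed limit or range.

## Working session

There is one attempt and no reset: what is moved stays moved. The work goes in short steps, Python scripts to look and compute and a tool call to move; the robot and the scene stay as the last step left them, time stands still between calls to the robot, and variables do not carry over. Pictures are saved under pics/ and viewed, and the job is handed in when it is done.

Besides the shell and the picture viewer there is one more tool, called after ">>>" as name(argument=value, ...) on one line, values as JSON. servo_tool: Moves the arm, as the interface text tells. Scaled input: -1 to 1 covers 500 mm each way for a shift and pi/2 rad each way for a turn. Its arguments: {"type":"object","properties":{"moves":{"type":"array"},"squeeze":{"type":"number"}},"required":["moves"]}

```bash
ls; mkdir -p pics; python3 - <<'E'
from station import get_obs, camera, pinch_z
import cv2
print(get_obs(),pinch_z)
for n in("side","top"):
    c=camera(n); cv2.imwrite(f"pics/{n}0.png",c["color"][:,:,::-1]); print(n,c["intrinsics"],c["rvec"],c["tvec"])
E
```

```text
pics
{'time_s': 0.0, 'qpos': array([-1.23662739e+00,  3.00465271e-01,  1.52159964e+00, -1.80436342e-05,
        1.32074637e+00, -6.65843737e-02]), 'joint_vel': array([-4.82417608e-04,  1.31669469e-03, -1.10710132e-03,  6.62646916e-05,
        2.53625261e-03,  6.73492015e-04]), 'tau': array([ 6.69835972e-04, -5.31808412e+01, -3.52730656e+01,  7.08561670e-02,
        2.44786829e-02, -1.12387474e-04]), 'ee_pos': array([ 0.21446923, -0.50615308,  0.2048817 ]), 'eef_rot': array([-3.14037557e+00, -6.36431916e-05,  4.00757749e-01]), 'force': array([-0.90825292, -0.11534395,  0.84985473]), 'moment': array([ 0.06670584,  0.04127695, -0.04670166]), 'grip_width': 0.09400542671387295} 0.0188
side [[451.10693259   0.         319.99974222]
 [  0.         451.10693259 208.64850672]
 [  0.           0.           1.        ]] [ 2.36597595 -0.16464594  0.06020983] [-0.61607839  0.02508852  1.07259124]
top [[489.52522299   0.         320.25392317]
 [  0.         489.52522299 201.00379595]
 [  0.           0.           1.        ]] [ 2.17038084 -2.14311352  0.16345728] [-0.12636837  0.59968468  1.06356315]
```

View pics/side0.png

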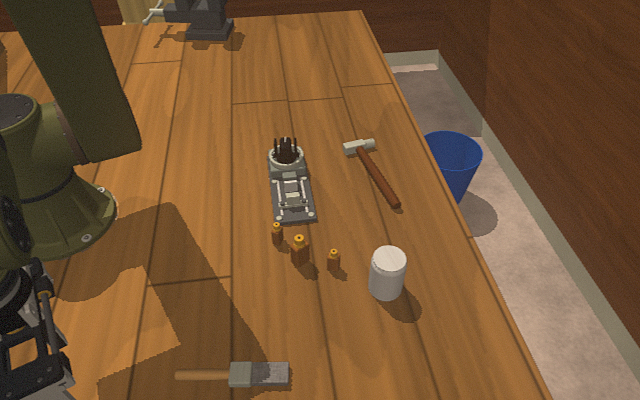

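View pics/top0.png

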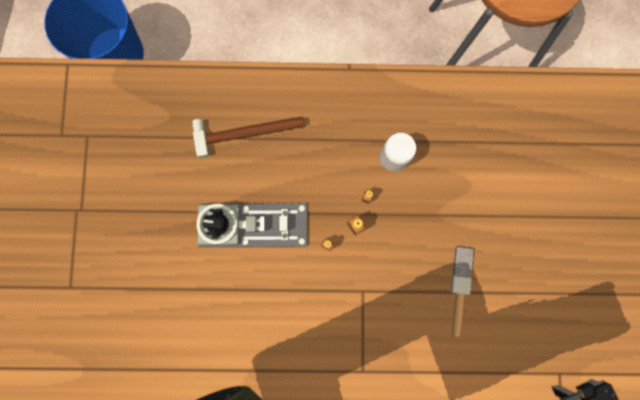

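Both views show three handle-like blocks: side (277,233), (299,249) and (333,260); top (327,244), (357,225) and (368,195). The middle one, side (299,249) and top (357,225), looks largest. The clamp is at top (200–308, 203–247), with the knob at about (217,224). I'll confirm this in crops.

```bash
python3 - <<'E'
import cv2,numpy as np
s=cv2.imread("pics/side0.png");t=cv2.imread("pics/top0.png")
a=cv2.resize(s[125:280,250:350],None,fx=3.8,fy=3.8,interpolation=cv2.INTER_CUBIC)
b=cv2.resize(t[180:260,190:385],None,fx=4,fy=4,interpolation=cv2.INTER_CUBIC)
cv2.imwrite("pics/side0c.png",a);cv2.imwrite("pics/top0c.png",b)
E
```

```text
(no output)
```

View pics/side0c.png

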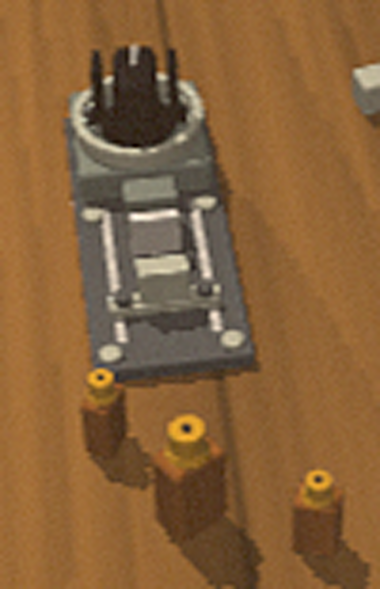

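View pics/top0c.png

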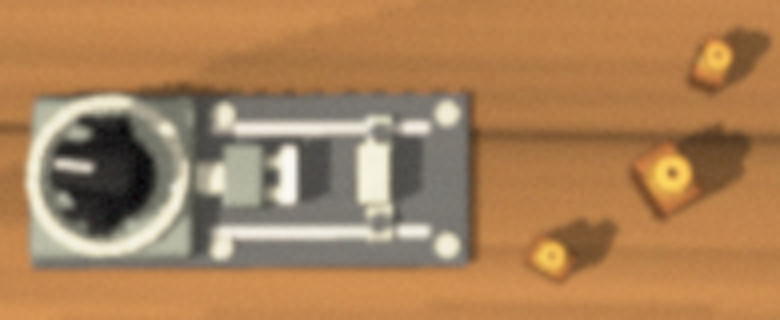

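The crops confirm that the middle block is clearly the largest handle: side crop (190,475), top crop (670,180). The other two are about 60–70 % of its size. The pad (white bar) is at top crop (288,172) and the fence (cream) at (375,172). Next I'll measure the positions.

```bash
cat > h.py <<'E'
import numpy as np,cv2
from station import get_obs,camera,pinch_z
def cam(n):
    c=camera(n);return c
class C:
    def __init__(s,n,c=None):
        c=c or camera(n); s.img=c["color"][:,:,::-1].copy();s.K=c["intrinsics"];s.r=np.array(c["rvec"],float);s.t=np.array(c["tvec"],float)
        s.R=cv2.Rodrigues(s.r)[0];s.o=-s.R.T@s.t
    def ray(s,u,v): 
        d=s.R.T@np.linalg.inv(s.K)@[u,v,1];return d/np.linalg.norm(d)
    def plane(s,u,v,z):
        d=s.ray(u,v);return s.o+d*(z-s.o[2])/d[2]
    def proj(s,p): return cv2.projectPoints(np.atleast_2d(np.array(p,float)),s.r,s.t,s.K,None)[0][:,0]
def tri(a,pa,b,pb):
    d1,d2=a.ray(*pa),b.ray(*pb);A=np.c_[d1,-d2];x=np.linalg.lstsq(A,b.o-a.o,rcond=None)[0]
    p,q=a.o+d1*x[0],b.o+d2*x[1];return (p+q)/2,np.linalg.norm(p-q)
E
python3 - <<'E'
from h import *
S=C("side");T=C("top")
print(S.o,T.o)
for n,c,box in(("side",S,(125,280,250,350)),("top",T,(180,260,190,385))):
    y0,y1,x0,x1=box
    hsv=cv2.cvtColor(c.img,cv2.COLOR_BGR2HSV)
    sub=hsv[y0:y1,x0:x1]
    # brass: yellow
    m=((sub[...,0]>=19)&(sub[...,0]<=32)&(sub[...,1]>150)&(sub[...,2]>150)).astype(np.uint8)
    k,l,st,ce=cv2.connectedComponentsWithStats(m)
    for i in range(1,k):
        if st[i,4]>5: print(n,"brass",st[i,4],ce[i]+[x0,y0],st[i,:4]+[x0,y0,0,0])
    m=(sub[...,1]<70).astype(np.uint8)
    k,l,st,ce=cv2.connectedComponentsWithStats(m)
    for i in range(1,k):
        if st[i,4]>200:
            print(n,"grey",st[i,4],ce[i]+[x0,y0]); 
            cs,_=cv2.findContours((l==i).astype(np.uint8),cv2.RETR_EXTERNAL,cv2.CHAIN_APPROX_NONE)
            r=cv2.minAreaRect(cs[0]);print(r, cv2.boxPoints(r)+[x0,y0])
            if n=="top":
                for p in cv2.boxPoints(r)+[x0,y0]: print(T.plane(p[0],p[1],0.012).round(4))
# top dir check
print(T.plane(217,224,.05),T.plane(300,224,.05),T.plane(357,225,.08))
E
```

```text
[ 0.51441545 -0.80704302  0.78402315] [ 0.44985966 -0.10421322  1.13733158]
side brass 19 [276.26315789 224.31578947] [274 222   6   5]
side brass 41 [298.58536585 237.51219512] [294 234  10   8]
side brass 8 [294.625 244.75 ] [293 243   4   4]
side brass 21 [333.0952381  251.42857143] [330 249   7   6]
side grey 2591 [290.54457738 190.2666924 ]
((41.13992691040039, 59.689414978027344), (76.88153076171875, 42.06285095214844), 83.2901611328125) [[265.76108551 148.96928787]
 [307.53582764 144.05460739]
 [316.51876831 220.4095459 ]
 [274.74402618 225.32421875]]
top brass 19 [368.73684211 194.31578947] [366 192   6   5]
top brass 58 [357.05172414 223.31034483] [353 219   9   9]
top brass 32 [327.15625 243.625  ] [324 241   7   6]
top grey 4635 [251.62977346 224.78230852]
((61.5, 45.0), (42.0, 109.0), 90.0) [[197. 204.]
 [306. 204.]
 [306. 246.]
 [197. 246.]]
[0.5945 0.1655 0.012 ]
[ 0.5979 -0.0862  0.012 ]
[ 0.5009 -0.0877  0.012 ]
[0.4978 0.161  0.012 ]
[0.54545439 0.11006594 0.05      ] [ 0.54784357 -0.07417298  0.05      ] [ 0.54456746 -0.19856588  0.08      ]
```

```bash
cat > m.py <<'E'
from h import *
def cross(prof,lev):
    # first sub-index crossing below lev
    for i in range(len(prof)-1):
        if prof[i]>=lev>prof[i+1]: return i+(prof[i]-lev)/(prof[i]-prof[i+1])
E
python3 - <<'E'
from m import *
T=C("top");S=C("side")
sat=cv2.cvtColor(T.img,cv2.COLOR_BGR2HSV)[...,1].astype(float)
print(sat[198:208,270],sat[242:252,270],sat[225,300:314])
top=[];bot=[];end=[]
for c in range(242,302):
    p=sat[195:215,c];x=cross(p,110); top.append((c,195+x)) if x else 0
    p=sat[255:235:-1,c];x=cross(p,110); bot.append((c,255-x)) if x else 0
for r in range(208,244):
    p=sat[r,318:295:-1];x=cross(p,110); end.append((318-x,r)) if x else 0
def fit(pts):
    P=np.array([T.plane(u,v,.012) for u,v in pts])[:,:2].astype(np.float32)
    vx,vy,x,y=cv2.fitLine(P,cv2.DIST_HUBER,0,.01,.01).ravel();
    r=((P-[x,y])@[-vy,vx]);return (vx,vy,x,y,np.abs(r).mean())
ft,fb,fe=map(fit,(top,bot,end))
for f in(ft,fb,fe): print(np.round(f,4),len(top))
E
python3 - <<'E'
import cv2
s=cv2.imread("pics/side0.png");t=cv2.imread("pics/top0.png")
cv2.imwrite("pics/a1.png",cv2.resize(t[198:252,190:240],None,fx=10,fy=10,interpolation=cv2.INTER_NEAREST))
cv2.imwrite("pics/a2.png",cv2.resize(t[205:245,238:318],None,fx=10,fy=10,interpolation=cv2.INTER_NEAREST))
cv2.imwrite("pics/a3.png",cv2.resize(t[208:243,340:385],None,fx=13,fy=13,interpolation=cv2.INTER_NEAREST))
cv2.imwrite("pics/a4.png",cv2.resize(s[125:225,262:322],None,fx=6,fy=6,interpolation=cv2.INTER_NEAREST))
E
```

```text
[155. 154. 153. 151. 143.  87.  34.  19.  21.  17.] [ 23.  23.  23.  32.  74. 134. 152. 153. 152. 154.] [ 19.  19.  16.  18.  19.  19.  35.  87. 141. 150. 153. 151. 156. 157.]
[ 2.400e-02 -9.997e-01  5.996e-01  2.500e-03  3.000e-04] 60
[ 1.750e-02 -9.998e-01  4.985e-01 -5.200e-03  1.000e-04] 60
[ 9.999e-01  1.200e-02  5.548e-01 -8.980e-02  2.000e-04] 60
```

View pics/a1.png

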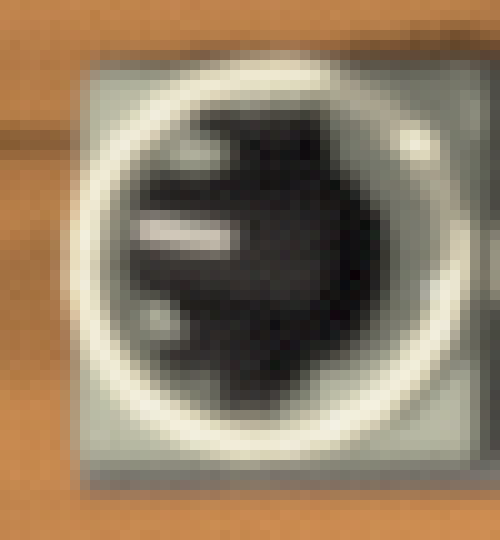

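View pics/a2.png

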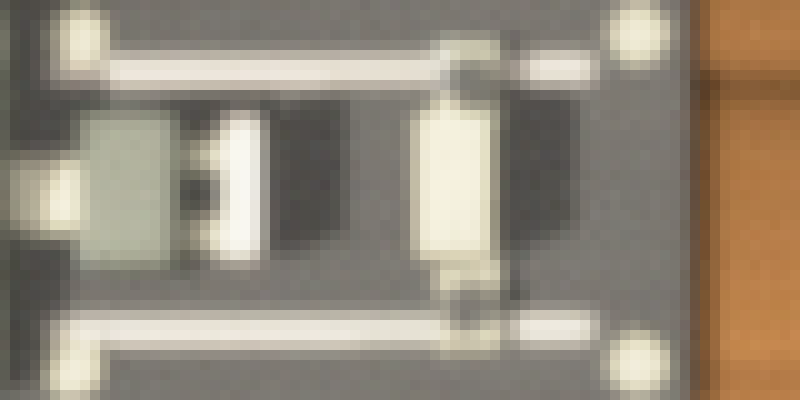

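View pics/a3.png

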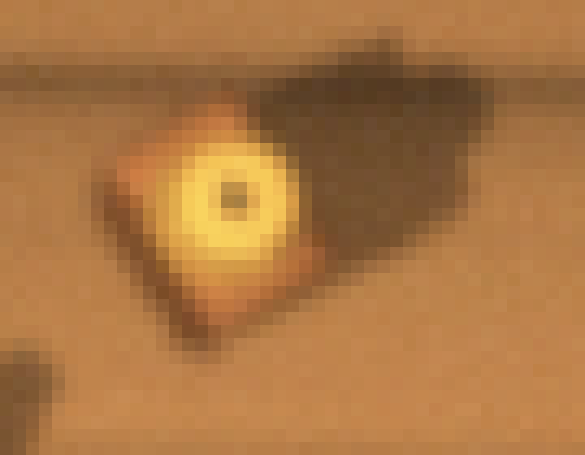

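View pics/a4.png

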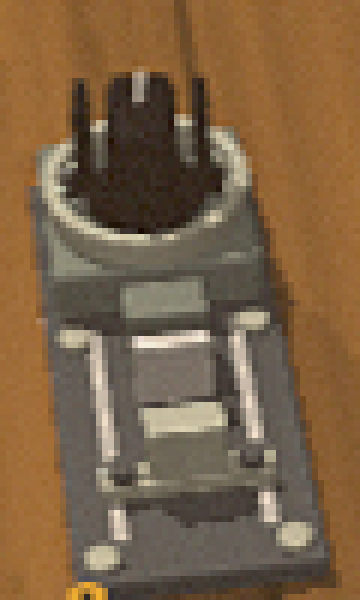

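```bash
python3 - <<'E'
from m import *
T=C("top");S=C("side")
yaw=.018;R=np.array([[np.cos(yaw),-np.sin(yaw)],[np.sin(yaw),np.cos(yaw)]]);O=np.array([.5488,.0252])
cl=lambda p:np.r_[(R.T@(np.array(p[:2])-O)),p[2]]*1000
def show(n,ps,pt,z):
    a=cl(T.plane(*pt,z)).round(1) if pt else None;b=cl(S.plane(*ps,z)).round(1) if ps else None
    print(n,"top",a,"side",b,end=" ")
    if ps and pt:
        p,e=tri(S,ps,T,pt);print("tri",cl(p).round(1),p.round(4),"gap",round(e*1e3,1))
    else:print()
t=lambda x0,y0,f,u,v:(x0+u/f-.5,y0+v/f-.5)
A1=lambda u,v:t(190,198,10,u,v);A2=lambda u,v:t(238,205,10,u,v);A3=lambda u,v:t(340,208,13,u,v);A4=lambda u,v:t(262,125,6,u,v)
show("brass",(298.4,237.1),A3(234,199),.08)
show("plate -y +x corner",A4(328,570),A2(695,-15),.012)
show("plate -y -x corner",A4(82,592),A2(695,408),.012)
show("ring c",A4(146,180),A1(267,258),.05)
show("fence top +x",A4(222,402),A2(410,105),.046)
show("fence top -x",A4(140,407),A2(410,262),.046)
show("pad top +x",A4(214,346),A2(267,110),.046)
show("pad top -x",A4(132,350),A2(267,265),.046)
show("jaw",None,A2(170,110),.046)
show("tab A top",A4(200,80),None,.094);show("tab B top",A4(79,80),None,.094)
show("tab A top",A4(200,80),A1(285,110),.094);show("tab B top",A4(79,80),A1(262,405),.094)
show("mark",A4(139,72),A1(135,230),.09);show("mark",A4(139,100),A1(240,238),.09)
for n,p in dict(L=(108,172),T=(232,97),R=(325,250),B=(195,325)).items(): print(n,T.plane(*A3(*p),.06).round(4))
E
```

```text
brass top [  -3.5 -224.8   80. ] side [  -3.4 -228.8   80. ] tri [  -3.1 -225.2   75.8] [ 0.5497 -0.2     0.0758] gap 0.0
plate -y +x corner top [  49.5 -114.6   12. ] side [  48.5 -123.6   12. ] tri [  50.3 -114.5    2.1] [ 0.6011 -0.0884  0.0021] gap 1.0
plate -y -x corner top [ -48.3 -114.3   12. ] side [ -46.9 -120.    12. ] tri [ -47.5 -114.2    5.7] [ 0.5034 -0.0899  0.0057] gap 1.1
ring c top [-0.2 86.7 50. ] side [ 0.5 78.8 50. ] tri [ 0.7 88.2 42.4] [0.548  0.1134 0.0424] gap 0.6
fence top +x top [ 18.1 -51.1  46. ] side [ 16.3 -58.8  46. ] tri [ 17.9 -50.6  38.3] [ 0.5676 -0.0251  0.0383] gap 1.9
fence top -x top [-17.1 -51.3  46. ] side [-16.  -56.5  46. ] tri [-16.2 -50.9  40.6] [ 0.5335 -0.026   0.0406] gap 1.0
pad top +x top [ 17.1 -19.2  46. ] side [ 17.1 -25.9  46. ] tri [ 17.7 -18.5  39.3] [0.5669 0.007  0.0393] gap 0.2
pad top -x top [-17.6 -19.5  46. ] side [-15.8 -23.   46. ] tri [-16.5 -19.1  42.4] [0.5326 0.0058 0.0424] gap 1.7
jaw top [17.2  2.5 46. ] side None 
tab A top top None side [26.7 86.5 94. ] 
tab B top top None side [-23.5  94.7  94. ] 
tab A top top [27.4 74.9 94. ] side [26.7 86.5 94. ] tri [ 25.8  72.9 104.3] [0.5733 0.0986 0.1043] gap 0.6
tab B top top [-35.6  78.4  94. ] side [-23.5  94.7  94. ] tri [-30.2  76.  107.4] [0.5172 0.1006 0.1074] gap 12.5
mark top [  2.2 107.1  90. ] side [  2.2 101.6  90. ] tri [  2.6 108.3  85. ] [0.5495 0.1335 0.085 ] gap 0.1
mark top [ 0.4 84.7 90. ] side [ 0.3 82.3 90. ] tri [ 0.5 85.1 87.9] [0.5478 0.1103 0.0879] gap 0.1
L [ 0.5556 -0.18    0.06  ]
T [ 0.5687 -0.2011  0.06  ]
R [ 0.5427 -0.2169  0.06  ]
B [ 0.5297 -0.1949  0.06  ]
```

```bash
python3 - <<'E'
from m import *
T=C("top");S=C("side")
g=T.img.astype(int).mean(2)
for r in (219,222,226,229): print(r,"cols258-290",g[r,258:291].astype(int))
gs=S.img.astype(int).mean(2)
for c in (288,291,294): print(c,"rows178-200",gs[178:202,c].astype(int))
cv2.imwrite("pics/b1.png",cv2.resize(T.img[200:250,192:242],None,fx=12,fy=12,interpolation=cv2.INTER_LANCZOS4))
cv2.imwrite("pics/b2.png",cv2.resize(S.img[130:170,262:312],None,fx=15,fy=15,interpolation=cv2.INTER_LANCZOS4))
E
```

```text
219 cols258-290 [157 195 230 243 244 228 147  87  76  77  76  79  77  80  94 111 118 119
 118 120 133 182 229 235 235 234 234 234 216 143  90  75  78]
222 cols258-290 [121 157 217 243 246 230 149  87  79  74  75  73  78  79  92 113 118 115
 119 119 132 180 228 236 236 235 235 235 215 142  88  80  82]
226 cols258-290 [126 168 220 243 245 229 148  88  76  78  78  77  76  83  98 111 119 119
 119 120 129 176 228 236 235 235 234 230 211 140  87  80  80]
229 cols258-290 [166 212 235 243 241 221 143  91  84  84  87 100 103 114 114 118 119 118
 119 121 124 171 222 230 228 228 228 226 208 149  95  84  91]
288 rows178-200 [ 72  73  75 209 224 123 101 110 111 110 111 112 111 114  53 182 182 184
 188 139  97 100  99  99]
291 rows178-200 [ 70  63 128 208 176 112 111 112 108 112 112 108 112 115 104 180 181 185
 198 107  92 101 102 100]
294 rows178-200 [ 66  59 196 223 127 107 114 111 110 110 113 113 114  75 177 181 179 184
 197 116  96 102 102  98]
```

View pics/b1.png

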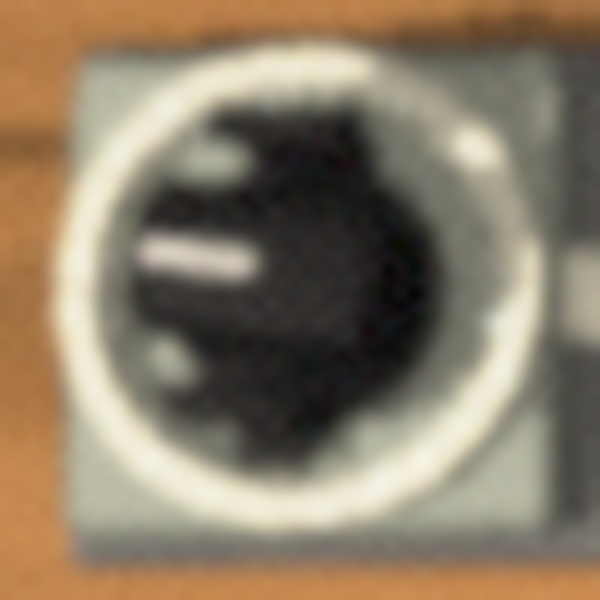

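View pics/b2.png

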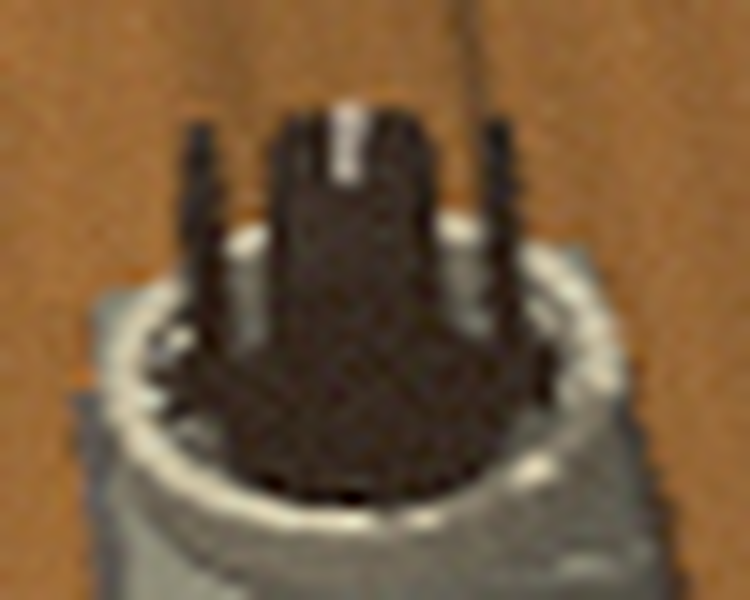

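```bash
python3 - <<'E'
from m import *
T=C("top");S=C("side")
a=cv2.resize(T.img[208:243,340:375],None,fx=16,fy=16,interpolation=cv2.INTER_LANCZOS4)
b=cv2.resize(S.img[228:275,285:320],None,fx=12,fy=12,interpolation=cv2.INTER_LANCZOS4)
cv2.imwrite("pics/c1.png",a);cv2.imwrite("pics/c2.png",b)
E
```

```text
(no output)
```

View pics/c1.png

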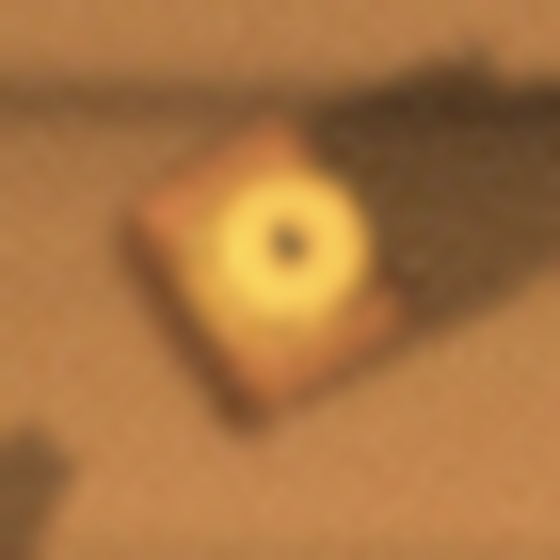

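View pics/c2.png

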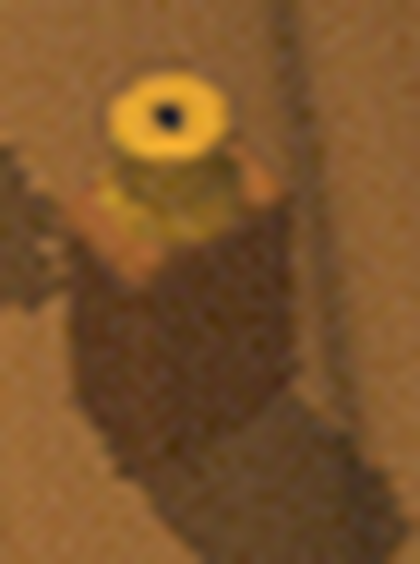

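```bash
cat >> h.py <<'E'
from scipy.spatial.transform import Rotation as Ro
def plan(p,yaw,tilt0=True):
    o=get_obs();R0=Ro.from_euler('xyz',o["eef_rot"]);R1=Ro.from_euler('xyz',[np.pi,0,yaw])
    rv=(R0.inv()*R1).as_rotvec()/(np.pi/2);s=R0.inv().apply(np.array(p)-o["ee_pos"])/.5
    dist=np.linalg.norm(s)*.5
    print("t",round(o["time_s"],2),"row",np.r_[rv,s].round(4),"rows",round(dist/.0417,1),round(np.linalg.norm(rv)*90/7.16,1), "f",np.round(o["force"],1),"m",np.round(o["moment"],3),"w",round(o["grip_width"],4),"q",o["qpos"].round(2))
E
python3 -c "
from h import *
plan([.55,-.199,.17],2.14)"
```

```text
t 0.6 row [ 0.     -0.     -1.1072  0.8575 -0.3043  0.0709] rows 10.9 13.9 f [-0.4  0.1  0.1] m [-0.025 -0.007  0.043] w 0.094 q [-1.24  0.3   1.52  0.    1.32 -0.07]
```

>>> servo_tool(moves=[[[0,0,-0.95,0.857,-0.304,0.07,0],[0,0,-0.95,0.857,-0.304,0.07,0],[0,0,-0.95,0.857,-0.304,0.07,0],[0,0,-0.95,0.857,-0.304,0.07,0],[0,0,-0.95,0.857,-0.304,0.07,0],[0,0,-0.95,0.857,-0.304,0.07,0],[0,0,-0.95,0.857,-0.304,0.07,0],[0,0,-0.95,0.857,-0.304,0.07,0],[0,0,-0.95,0.857,-0.304,0.07,0],[0,0,-0.95,0.857,-0.304,0.07,0],[0,0,-0.95,0.857,-0.304,0.07,0],[0,0,-0.95,0.857,-0.304,0.07,0]]])

```text
time_s: 1.6
ee_pos: [0.5531, -0.1946, 0.1695]
eef_rot: [3.141, -0.001, 1.904]
force: [-1.5, 0.0, -0.0]
grip_width: 0.0941
```

```bash
python3 -c "
from h import *
plan([.55,-.199,.13],2.14)"
```

```text
t 1.6 row [ 0.0002 -0.0007 -0.1502 -0.0064 -0.0088  0.079 ] rows 1.0 1.9 f [-1.5  0.  -0. ] m [-0.026 -0.077  0.008] w 0.0941 q [-0.4   0.41  1.46  0.    1.27 -0.73]
```

>>> servo_tool(moves=[[[0,0,-0.15,-0.006,-0.009,0.079,0],[0,0,-0.15,-0.006,-0.009,0.079,0],[0,0,-0.15,-0.006,-0.009,0.079,0],[0,0,-0.15,-0.006,-0.009,0.079,0]]])

```text
time_s: 1.93
ee_pos: [0.5501, -0.199, 0.1304]
eef_rot: [3.141, -0.001, 2.136]
force: [0.1, -0.4, 0.4]
grip_width: 0.0941
```

```bash
python3 -c "
from h import *
S=C('side');T=C('top')
cv2.imwrite('pics/d1.png',np.hstack([cv2.resize(S.img[150:290,230:350],None,fx=3.2,fy=3.2,interpolation=cv2.INTER_CUBIC),cv2.resize(T.img[160:300,300:420],None,fx=3.2,fy=3.2,interpolation=cv2.INTER_CUBIC)]))
o=get_obs();R=Ro.from_euler('xyz',o['eef_rot'])
print(o['ee_pos'],o['eef_rot'])
for s in(-1,1):
  p=o['ee_pos']+R.apply([0,s*.047,0]);print('fingertip',s,p.round(4),'side',S.proj(p),'top',T.proj(p))
"
```

```text
[ 0.55028108 -0.19926208  0.13116463] [3.14001595e+00 6.07738450e-04 2.13531829e+00]
fingertip -1 [ 0.5106 -0.2244  0.1311] side [[278.39882368 230.1228217 ]] top [[371.74838652 239.4577317 ]]
fingertip 1 [ 0.59   -0.1741  0.1312] side [[315.81167576 207.44686953]] top [[347.47239616 200.86236456]]
```

View pics/d1.png

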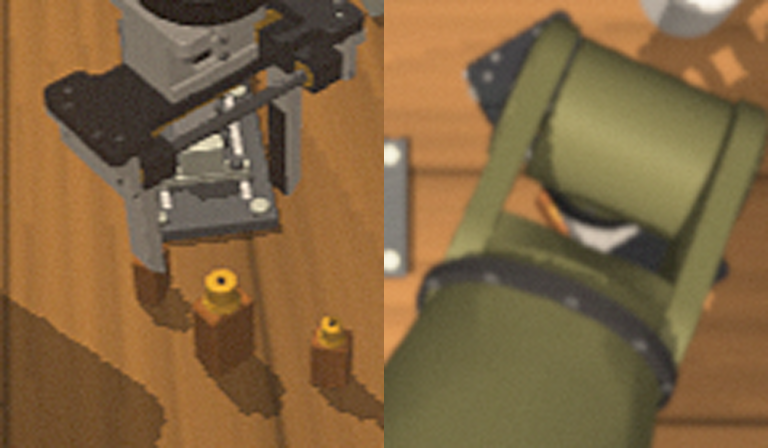

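```bash
python3 -c "
from h import *
S=C('side');o=get_obs();R=Ro.from_euler('xyz',o['eef_rot'])
print(S.proj([*o['ee_pos'][:2],.08]))
for s in(-1,1):
  for w in(-.008,.008):
    for t in(.047,.0595):
      p=o['ee_pos']+R.apply([w,s*t,0]);print(s,w,t,S.proj(p).round(1), ((S.proj(p)-[265,195])*12).round(0))
cv2.imwrite('pics/d2.png',cv2.resize(S.img[195:245,265:325],None,fx=12,fy=12,interpolation=cv2.INTER_CUBIC))
"
```

```text
[[298.52370357 235.44142316]]
-1 -0.008 0.047 [[280.9 232.5]] [[190. 450.]]
-1 -0.008 0.0595 [[275.6 235.7]] [[127. 489.]]
-1 0.008 0.047 [[275.9 227.8]] [[131. 393.]]
-1 0.008 0.0595 [[270.7 230.9]] [[ 68. 431.]]
1 -0.008 0.047 [[318.3 209.6]] [[640. 175.]]
1 -0.008 0.0595 [[323.  206.7]] [[696. 140.]]
1 0.008 0.047 [[313.2 205.3]] [[579. 123.]]
1 0.008 0.0595 [[318.  202.5]] [[635.  89.]]
```

View pics/d2.png

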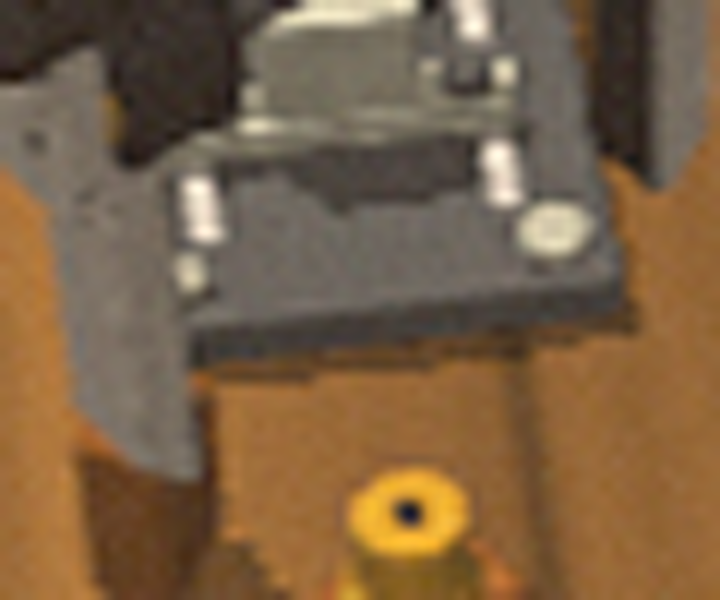

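```bash
python3 -c "
from h import *
plan([.549,-.1992,.026],2.14)"
```

```text
t 2.08 row [ 0.001   0.0004 -0.0025  0.0015 -0.0024  0.2103] rows 2.5 0.0 f [-0.2  0.5  0.3] m [-0.021 -0.105  0.036] w 0.0938 q [-0.41  0.44  1.5   0.    1.19 -0.98]
```

>>> servo_tool(moves=[[[0,0,0,0.001,-0.002,0.06,0],[0,0,0,0.001,-0.002,0.11,0],[0,0,0,0.001,-0.002,0.16,0],[0,0,0,0.001,-0.002,0.19,0],[0,0,0,0.001,-0.002,0.21,0],[0,0,0,0.001,-0.002,0.21,0]]])

```text
time_s: 2.58
ee_pos: [0.5487, -0.1992, 0.0249]
eef_rot: [3.141, -0.001, 2.134]
force: [0.3, -0.6, 0.5]
grip_width: 0.0942
```

>>> servo_tool(moves=[[[0,0,0,0,0,0,0.5],[0,0,0,0,0,0,0.7],[0,0,0,0,0,0,1],[0,0,0,0,0,0,1],[0,0,0,0,0,0,1],[0,0,0,0,0,0,1]]], squeeze=15)

```text
time_s: 3.08
ee_pos: [0.5489, -0.1992, 0.0253]
eef_rot: [3.141, -0.001, 2.134]
force: [1.2, 0.4, 0.1]
grip_width: 0.0575
```

```bash
python3 -c "
from h import *
plan([.549,-.1992,.026],2.14)
S=C('side')
cv2.imwrite('pics/e1.png',cv2.resize(S.img[160:290,240:360],None,fx=4.5,fy=4.5,interpolation=cv2.INTER_CUBIC))"
```

```text
t 3.08 row [ 0.0005 -0.0003 -0.0036 -0.0001  0.0003 -0.0014] rows 0.0 0.0 f [1.2 0.4 0.1] m [-0.024 -0.09   0.017] w 0.0575 q [-0.41  0.58  1.58  0.    0.99 -0.98]
```

View pics/e1.png

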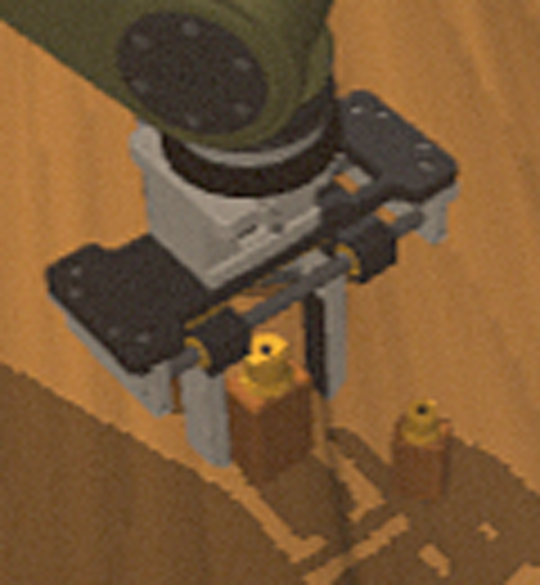

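The fingers straddle the handle, with the brass top at crop (267,348), and they are still closing.

>>> servo_tool(moves=[[[0,0,0,0,0,0,1],[0,0,0,0,0,0,1],[0,0,0,0,0,0,1],[0,0,0,0,0,0,1],[0,0,0,0,0,0,1],[0,0,0,0,0,0,1]]])

```text
time_s: 3.63
ee_pos: [0.5488, -0.1992, 0.0252]
eef_rot: [3.141, -0.001, 2.134]
force: [-0.7, 0.7, 0.5]
grip_width: 0.0359
```

```bash
python3 -c "
from h import *
T=C('top')
for c in(263.85,271.41,278.97): print(T.plane(c,223.7,.046))
c1=cv2.cvtColor(T.img,cv2.COLOR_BGR2GRAY)[212:237,280].astype(int);print(c1)
plan([.5495,-.1992,.13],2.134)"
```

```text
[0.54782971 0.00660993 0.046     ]
[ 0.54804842 -0.01024384  0.046     ]
[ 0.54826724 -0.02710539  0.046     ]
[231 192 152 163 216 237 240 241 240 241 241 242 242 241 241 241 240 237
 211 158 142 137 136 148 193]
t 3.68 row [ 4.000e-04 -4.000e-04  2.000e-04 -5.000e-04  1.300e-03 -2.096e-01] rows 2.5 0.0 f [ 0.4 -0.2  1.3] m [-0.027 -0.116  0.025] w 0.0358 q [-0.41  0.58  1.58  0.    0.99 -0.98]
```

>>> servo_tool(moves=[[[0,0,0,0,0,-0.08,1],[0,0,0,0,0,-0.16,1],[0,0,0,0,0,-0.2,1],[0,0,0,0,0,-0.2,1]]])

```text
time_s: 4.02
ee_pos: [0.5506, -0.2001, 0.1302]
eef_rot: [3.137, 0.006, 2.134]
force: [-0.3, 0.5, -0.0]
grip_width: 0.0361
```

```bash
python3 -c "
from h import *
plan([.5495,-.0105,.13],1.589)"
```

```text
t 4.02 row [ 0.0041  0.0026  0.3472  0.3218  0.2006 -0.0004] rows 4.5 4.4 f [-0.3  0.5 -0. ] m [-0.032 -0.136  0.019] w 0.0361 q [-0.41  0.44  1.51  0.    1.18 -0.98]
```

>>> servo_tool(moves=[[[0.003,0.002,0.15,0.14,0.09,0,1],[0.003,0.002,0.3,0.26,0.16,0,1],[0.003,0.002,0.347,0.31,0.195,0,1],[0.003,0.002,0.347,0.322,0.201,0,1],[0.003,0.002,0.347,0.322,0.201,0,1],[0.003,0.002,0.347,0.322,0.201,0,1],[0.003,0.002,0.347,0.322,0.201,0,1],[0.003,0.002,0.347,0.322,0.201,0,1],[0.003,0.002,0.347,0.322,0.201,0,1]]])

```text
time_s: 4.77
ee_pos: [0.5494, -0.0114, 0.1292]
eef_rot: [3.141, 0.001, 1.589]
force: [0.2, -1.3, -1.1]
grip_width: 0.0357
```

```bash
python3 -c "
from h import *
plan([.5495,-.0105,.13],1.589)
S=C('side');T=C('top');o=get_obs();p=o['ee_pos'];R=Ro.from_euler('xyz',o['eef_rot'])
# brass top centre expected: tcp z + (0.080-0.0252)
print(o['ee_pos'],o['eef_rot'],S.proj(p+R.apply([0,0,-.0548])))
cv2.imwrite('pics/f1.png',cv2.resize(S.img[120:230,240:340],None,fx=5,fy=5,interpolation=cv2.INTER_CUBIC))
cv2.imwrite('pics/f2.png',cv2.resize(T.img[160:290,190:350],None,fx=4,fy=4,interpolation=cv2.INTER_CUBIC))"
```

```text
t 4.77 row [ 0.0007  0.0004  0.0001  0.0017  0.0001 -0.0015] rows 0.0 0.0 f [ 0.2 -1.3 -1.1] m [-0.029 -0.106 -0.003] w 0.0357 q [-0.09  0.37  1.61 -0.    1.16 -0.11]
[ 0.54952856 -0.01140656  0.12948363] [3.14014439e+00 5.03840441e-04 1.58836206e+00] [[287.36460327 139.41428186]]
```

View pics/f1.png

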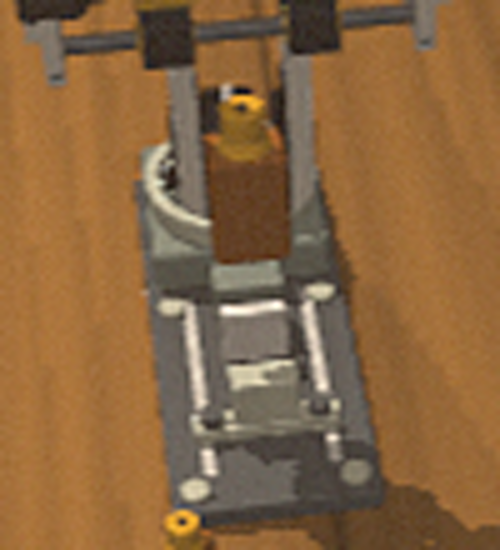

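View pics/f2.png

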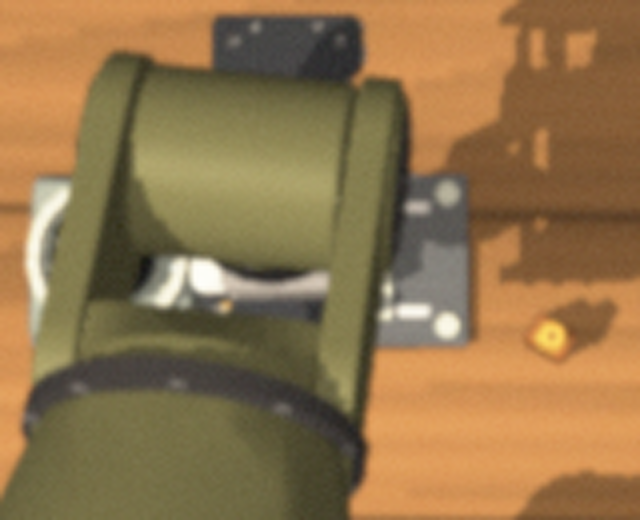

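```bash
python3 -c "
from h import *
S=C('side')
b=np.array([.8,1.7])
for n,q in dict(fence1=(288,192.2),fence2=(294,191.4),pad1=(288,182.6),pad2=(294,181.7)).items(): print(n,S.plane(*(np.array(q)-b),.046).round(4))
"
```

```text
fence1 [ 0.5399 -0.0261  0.046 ]
fence2 [ 0.5543 -0.0254  0.046 ]
pad1 [0.5428 0.0076 0.046 ]
pad2 [0.5576 0.0088 0.046 ]
```

>>> servo_tool(moves=[[[0,0,0,0.001,0,0.04,1],[0,0,0,0.001,0,0.08,1],[0,0,0,0.002,0,0.1,1],[0,0,0,0.002,0,0.104,1],[0,0,0,0.002,0,0.104,1]]])

```text
time_s: 5.33
ee_pos: [0.5495, -0.0106, 0.0774]
eef_rot: [3.141, 0.0, 1.588]
force: [-0.8, 0.9, 0.2]
grip_width: 0.0359
```

```bash
python3 -c "
from h import *
plan([.5495,-.0105,.0385],1.589)
S=C('side');o=get_obs();p=o['ee_pos'];R=Ro.from_euler('xyz',o['eef_rot'])
print(p,S.proj(p+R.apply([0,0,-.0548])))
for dx in(-.018,.018): q=p+np.array([dx,-.013,-.0252]);a=S.proj(q)+[.8,1.7];print('foot corner',q.round(4),a,(a-[260,150])*10)
cv2.imwrite('pics/g1.png',cv2.resize(S.img[150:210,260:320],None,fx=10,fy=10,interpolation=cv2.INTER_CUBIC))"
```

```text
t 5.33 row [ 0.0004  0.0003 -0.0006  0.0002 -0.0001  0.0777] rows 0.9 0.0 f [-0.8  0.9  0.2] m [-0.032 -0.075  0.036] w 0.0359 q [-0.09  0.44  1.65 -0.    1.05 -0.1 ]
[ 0.54992016 -0.01051631  0.07816568] [[288.77499475 157.46472512]]
foot corner [ 0.5319 -0.0235  0.053 ] [[284.36572702 189.6426128 ]] [[243.6572702  396.42612804]]
foot corner [ 0.5679 -0.0235  0.053 ] [[299.50661785 188.16992415]] [[395.06617847 381.69924151]]
```

View pics/g1.png

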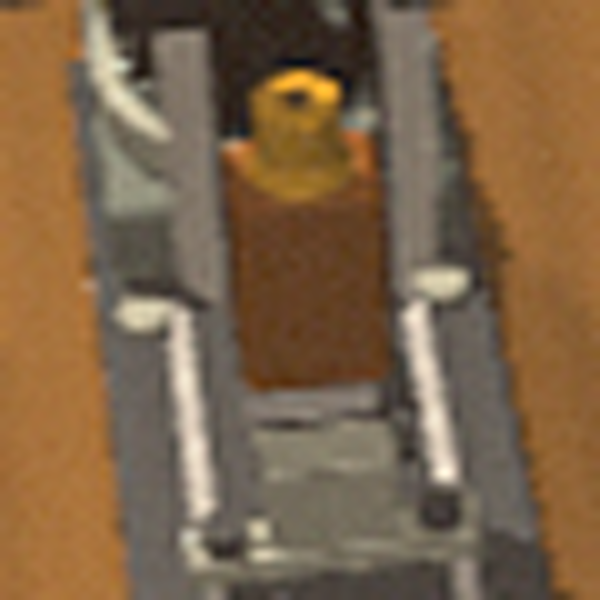

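```bash
python3 -c "
from h import *
S=C('side');b=np.array([.8,1.7])
for z in(.051,.053): print('foot',S.plane(287-.8,188.3-1.7,z),S.plane(299-.8,187.5-1.7,z))
print('fence',S.plane(287-.8,192-1.7,.046),S.plane(298-.8,191-1.7,.046))
g=S.img.astype(int)
for c in(288,292,296): print(c,[tuple(x) for x in g[184:196,c]])
"
```

```text
foot [ 0.53855177 -0.01764405  0.051     ] [ 0.5671116 -0.0189127  0.051    ]
foot [ 0.53848591 -0.01979786  0.053     ] [ 0.56696783 -0.02106305  0.053     ]
fence [ 0.53762457 -0.02509579  0.046     ] [ 0.56385269 -0.02535707  0.046     ]
288 [(np.int64(40), np.int64(64), np.int64(99)), (np.int64(35), np.int64(67), np.int64(97)), (np.int64(44), np.int64(68), np.int64(102)), (np.int64(41), np.int64(61), np.int64(98)), (np.int64(40), np.int64(65), np.int64(96)), (np.int64(105), np.int64(115), np.int64(128)), (np.int64(109), np.int64(121), np.int64(130)), (np.int64(109), np.int64(123), np.int64(130)), (np.int64(50), np.int64(56), np.int64(68)), (np.int64(106), np.int64(123), np.int64(130)), (np.int64(107), np.int64(126), np.int64(131)), (np.int64(108), np.int64(128), np.int64(136))]
292 [(np.int64(45), np.int64(69), np.int64(100)), (np.int64(39), np.int64(60), np.int64(96)), (np.int64(35), np.int64(62), np.int64(95)), (np.int64(34), np.int64(65), np.int64(102)), (np.int64(61), np.int64(75), np.int64(94)), (np.int64(106), np.int64(118), np.int64(128)), (np.int64(113), np.int64(122), np.int64(134)), (np.int64(95), np.int64(106), np.int64(115)), (np.int64(89), np.int64(102), np.int64(108)), (np.int64(108), np.int64(127), np.int64(136)), (np.int64(109), np.int64(126), np.int64(135)), (np.int64(109), np.int64(127), np.int64(136))]
296 [(np.int64(37), np.int64(62), np.int64(100)), (np.int64(38), np.int64(63), np.int64(100)), (np.int64(35), np.int64(63), np.int64(100)), (np.int64(26), np.int64(53), np.int64(95)), (np.int64(116), np.int64(125), np.int64(136)), (np.int64(114), np.int64(125), np.int64(133)), (np.int64(118), np.int64(131), np.int64(139)), (np.int64(68), np.int64(77), np.int64(85)), (np.int64(106), np.int64(123), np.int64(130)), (np.int64(102), np.int64(123), np.int64(131)), (np.int64(106), np.int64(124), np.int64(133)), (np.int64(107), np.int64(124), np.int64(132))]
```

```bash
python3 -c "
from h import *
plan([.5495,-.0118,.0385],1.589)"
```

```text
t 5.43 row [ 0.0018  0.0004 -0.0005 -0.0025 -0.0015  0.08  ] rows 1.0 0.0 f [-0.1  0.1 -0.3] m [ 0.003 -0.128 -0.014] w 0.036 q [-0.09  0.44  1.65 -0.    1.05 -0.1 ]
```

>>> servo_tool(moves=[[[0.001,0,0,-0.0025,-0.001,0.01,1],[0.001,0,0,-0.0025,-0.001,0.03,1],[0.001,0,0,-0.0025,-0.001,0.045,1],[0.001,0,0,-0.0025,-0.001,0.06,1],[0.001,0,0,-0.0025,-0.001,0.07,1],[0.001,0,0,-0.0025,-0.001,0.077,1],[0.001,0,0,-0.0025,-0.001,0.077,1]]])

```text
time_s: 6.02
ee_pos: [0.5494, -0.0117, 0.0391]
eef_rot: [-3.141, 0.0, 1.588]
force: [-0.0, -1.2, -0.4]
grip_width: 0.0361
```

```bash
python3 -c "
from h import *
plan([.5495,-.0118,.0375],1.589)
S=C('side')
print(get_obs()['ee_pos'])
cv2.imwrite('pics/g2.png',cv2.resize(S.img[150:210,260:320],None,fx=10,fy=10,interpolation=cv2.INTER_CUBIC))"
```

```text
t 6.02 row [-0.0001  0.0003 -0.0005 -0.0001  0.0003  0.0032] rows 0.0 0.0 f [-0.  -1.2 -0.4] m [ 0.009 -0.088 -0.005] w 0.0361 q [-0.09  0.49  1.67 -0.    0.97 -0.1 ]
[ 0.54964719 -0.01174963  0.03969395]
```

View pics/g2.png

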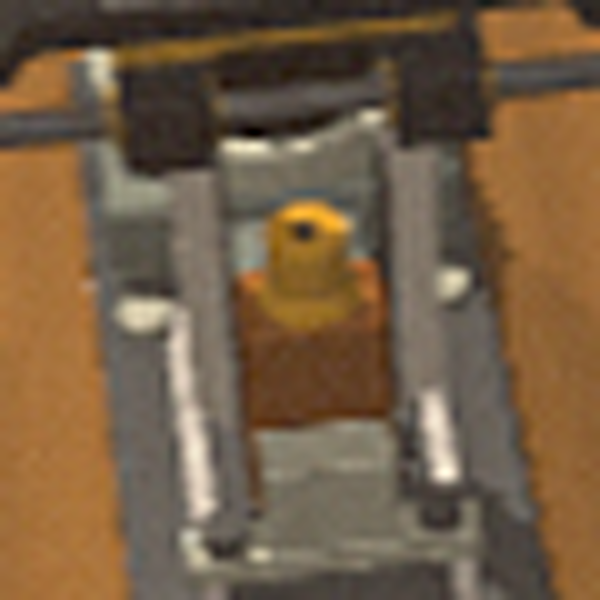

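>>> servo_tool(moves=[[[0,0,0,0,0,0.002,1],[0,0,0,0,0,0.0035,1],[0,0,0,0,0,0.0045,1],[0,0,0,0,0,0.0045,1]]])

```text
time_s: 6.4
ee_pos: [0.5497, -0.0118, 0.0375]
eef_rot: [3.141, 0.001, 1.588]
force: [-0.2, -0.1, -0.5]
grip_width: 0.0361
```

>>> servo_tool(moves=[[[0,0,0,0,0,0.0015,1],[0,0,0,0,0,0.0025,1],[0,0,0,0,0,0.0025,1]]])

```text
time_s: 6.65
ee_pos: [0.5498, -0.0118, 0.0372]
eef_rot: [3.14, 0.001, 1.588]
force: [-4.6, 0.4, 9.8]
grip_width: 0.0362
```

>>> servo_tool(moves=[[[0,0,0,0,0,0,0.5],[0,0,0,0,0,0,0.4],[0,0,0,0,0,0,0.3],[0,0,0,0,0,0,0.3],[0,0,0,0,0,0,0.3],[0,0,0,0,0,0,0.3]]])

```text
time_s: 7.15
ee_pos: [0.5498, -0.0118, 0.0371]
eef_rot: [3.141, 0.001, 1.588]
force: [0.4, 0.0, 0.8]
grip_width: 0.0657
```

>>> servo_tool(moves=[[[0,0,0,0,0,-0.04,0.3],[0,0,0,0,0,-0.1,0.3],[0,0,0,0,0,-0.16,0.3],[0,0,0,0,0,-0.2,0.3],[0,0,0,0,0,-0.2,0.3]]])

```text
time_s: 7.57
ee_pos: [0.5514, -0.0118, 0.1415]
eef_rot: [3.134, 0.001, 1.588]
force: [1.2, -0.6, -0.2]
grip_width: 0.0658
```

```bash
python3 -c "
from h import *
plan([.5475,.1105,.12],1.589-.15)
S=C('side')
cv2.imwrite('pics/g3.png',cv2.resize(S.img[120:220,250:350],None,fx=6,fy=6,interpolation=cv2.INTER_CUBIC))"
```

```text
t 7.57 row [ 0.0049  0.0005  0.095   0.2448 -0.0039  0.0426] rows 3.0 1.2 f [ 1.2 -0.6 -0.2] m [ 0.009 -0.1   -0.028] w 0.0658 q [-0.09  0.36  1.6  -0.    1.18 -0.1 ]
```

View pics/g3.png

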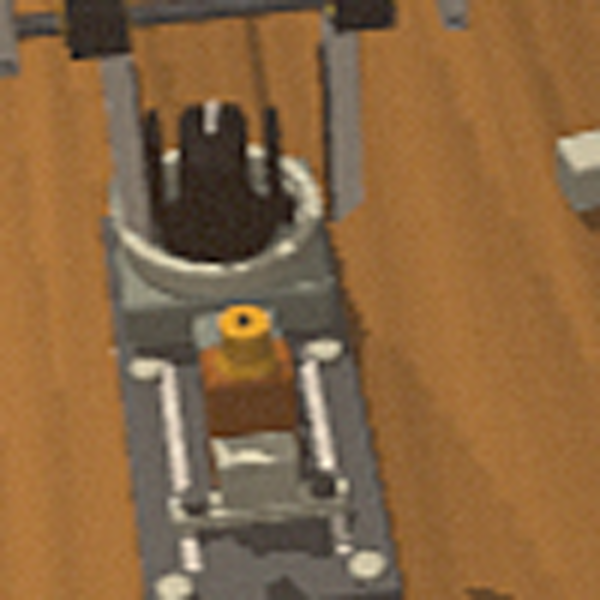

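>>> servo_tool(moves=[[[0.004,0,0.05,0.08,-0.003,0.01,0.15],[0.004,0,0.095,0.15,-0.003,0.03,0.1],[0.004,0,0.095,0.22,-0.003,0.04,0.1],[0.004,0,0.095,0.246,-0.003,0.04,0.1],[0.004,0,0.095,0.246,-0.003,0.04,0.1],[0.004,0,0.095,0.246,-0.003,0.04,0.1],[0.004,0,0.095,0.246,-0.003,0.04,0.1],[0.004,0,0.095,0.246,-0.003,0.04,0.1]]])

```text
time_s: 8.28
ee_pos: [0.5471, 0.1099, 0.1188]
eef_rot: [-3.14, 0.001, 1.438]
force: [0.9, 0.3, -0.6]
grip_width: 0.0843
```

```bash
python3 -c "
from h import *
plan([.5472,.1112,.056],1.589-.15)
S=C('side')
o=get_obs();print(o['ee_pos'],S.proj([*o['ee_pos'][:2],.09])+[.8,1.7])
cv2.imwrite('pics/h1.png',cv2.resize(S.img[100:200,245:345],None,fx=6,fy=6,interpolation=cv2.INTER_CUBIC))"
```

```text
t 8.28 row [-9.000e-04  6.000e-04 -8.000e-04  2.800e-03 -1.000e-04  1.256e-01] rows 1.5 0.0 f [ 0.9  0.3 -0.6] m [ 0.009 -0.092 -0.025] w 0.0843 q [ 0.13  0.4   1.59 -0.    1.15  0.27]
[0.54718482 0.10996499 0.11891764] [[285.21091426 142.28239126]]
```

View pics/h1.png

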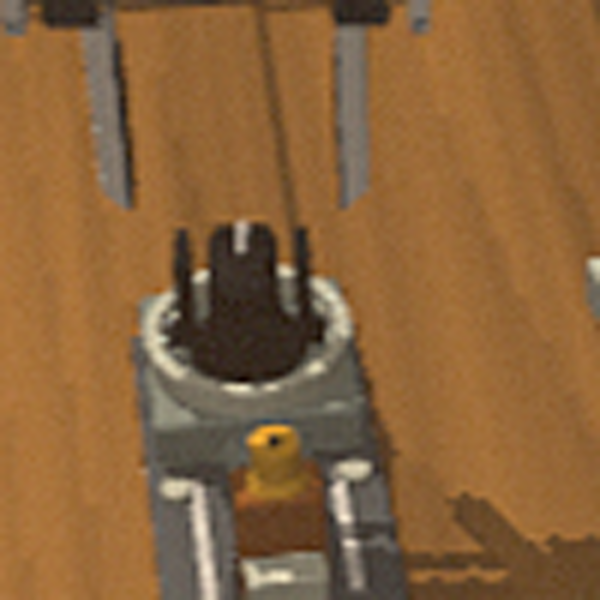

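>>> servo_tool(moves=[[[-0.001,0,0,0.003,0,0.03,0.1],[-0.001,0,0,0.003,0,0.06,0.1],[-0.001,0,0,0.003,0,0.09,0.1],[-0.001,0,0,0.003,0,0.115,0.1],[-0.001,0,0,0.003,0,0.125,0.1],[-0.001,0,0,0.003,0,0.125,0.1],[-0.001,0,0,0.003,0,0.125,0.1]]])

```text
time_s: 8.92
ee_pos: [0.5476, 0.111, 0.0569]
eef_rot: [3.141, 0.001, 1.437]
force: [-0.5, 0.0, -0.1]
grip_width: 0.0849
```

```bash
python3 -c "
from h import *
plan([.5472,.1112,.056],1.589-.15)
S=C('side')
cv2.imwrite('pics/h2.png',cv2.resize(S.img[110:180,250:330],None,fx=9,fy=9,interpolation=cv2.INTER_CUBIC))"
```

```text
t 8.92 row [ 0.0004  0.0005 -0.0012  0.0003 -0.0008  0.0018] rows 0.0 0.0 f [-0.5  0.  -0.1] m [-0.021 -0.017 -0.015] w 0.0849 q [ 0.13  0.48  1.64 -0.    1.02  0.27]
```

View pics/h2.png

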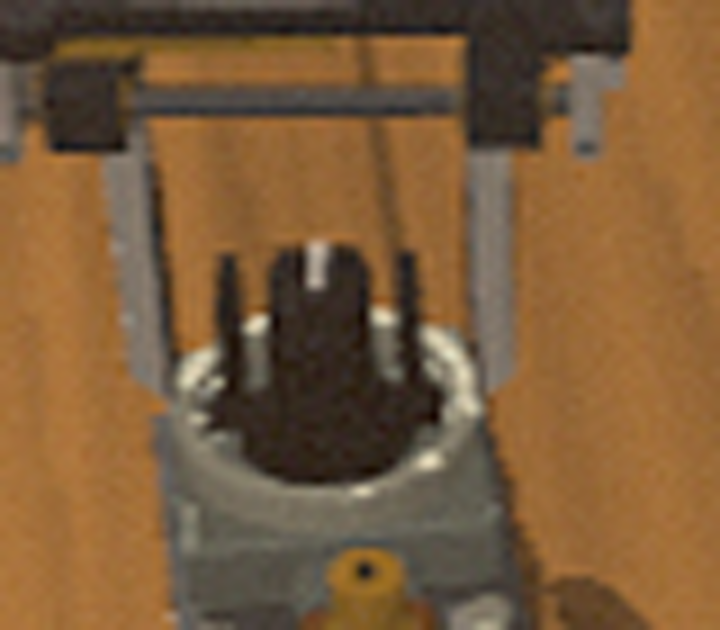

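>>> servo_tool(moves=[[[0,0,0,0,0,0.001,1],[0,0,0,0,0,0.001,1],[0,0,0,0,0,0.001,1],[0,0,0,0,0,0.001,1],[0,0,0,0,0,0.001,1],[0,0,0,0,0,0.001,1],[0,0,0,0,0,0.001,1],[0,0,0,0,0,0.001,1],[0,0,0,0,0,0.001,1],[0,0,0,0,0,0.001,1],[0,0,0,0,0,0.001,1],[0,0,0,0,0,0.001,1]]], squeeze=40)

```text
time_s: 9.97
ee_pos: [0.5474, 0.1113, 0.0573]
eef_rot: [3.141, 0.001, 1.437]
force: [-7.1, 1.4, 10.4]
grip_width: 0.0406
```

```bash
python3 -c "
from h import *
plan([.5472,.1112,.056],1.589-.15)
S=C('side')
cv2.imwrite('pics/h3.png',cv2.resize(S.img[110:180,250:330],None,fx=9,fy=9,interpolation=cv2.INTER_CUBIC))"
```

```text
t 9.97 row [ 0.0004  0.0004 -0.0011 -0.0003 -0.0004  0.0025] rows 0.0 0.0 f [-7.1  1.4 10.4] m [ 0.087  1.317 -0.052] w 0.0406 q [ 0.14  0.48  1.64 -0.    1.02  0.27]
```

View pics/h3.png

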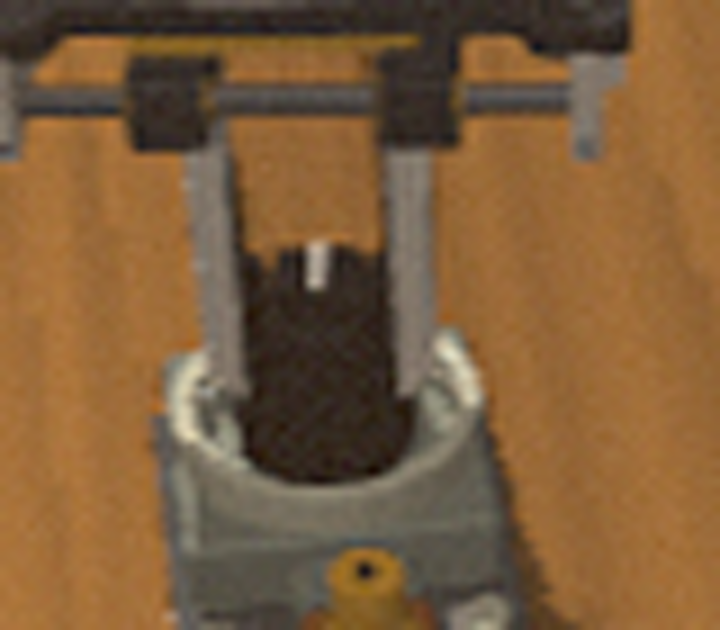

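Both tabs are pinched in (opening 40.6 mm) and the grip is centred. I'll ease off the small axial load and start turning.

>>> servo_tool(moves=[[[0,0,0,0,-0.0006,-0.0015,1],[0,0,0.03,0,-0.0008,-0.002,1],[0,0,0.06,0,-0.0008,-0.002,1],[0,0,0.09,0,-0.0008,-0.002,1],[0,0,0.12,0,-0.0008,-0.002,1],[0,0,0.15,0,-0.0008,-0.002,1],[0,0,0.15,0,-0.0008,-0.002,1],[0,0,0.15,0,-0.0008,-0.002,1]]])

```text
time_s: 10.68
ee_pos: [0.5475, 0.1112, 0.0576]
eef_rot: [3.14, 0.0, 1.201]
force: [7.9, -0.5, -9.4]
grip_width: 0.0405
```

```bash
python3 -c "
from h import *
plan([.5472,.1112,.0575],1.589-.15-.3)
S=C('side')
cv2.imwrite('pics/i1.png',cv2.resize(S.img[110:220,250:330],None,fx=5,fy=5,interpolation=cv2.INTER_CUBIC))"
```

```text
t 10.68 row [ 0.0011  0.0001  0.0396 -0.0001 -0.0005  0.0002] rows 0.0 0.5 f [ 7.9 -0.5 -9.4] m [-0.114 -1.567 -0.003] w 0.0405 q [ 0.14  0.48  1.64 -0.    1.02  0.51]
```

View pics/i1.png

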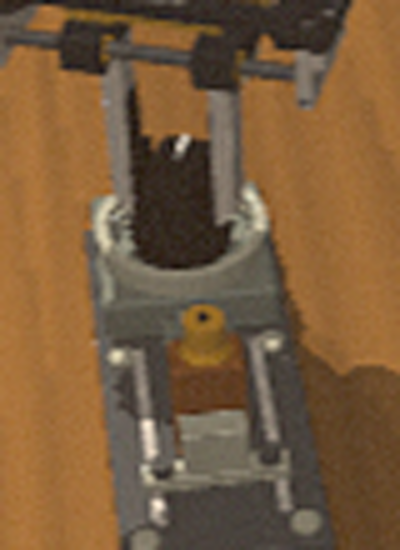

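>>> servo_tool(moves=[[[0,0,0.02,0,0.0004,0.001,1],[0,0,0.04,0,0.0004,0.001,1],[0,0,0.06,0,0.0004,0.001,1],[0,0,0.06,0,0.0004,0.001,1],[0,0,0.06,0,0.0004,0.001,1]]])

```text
time_s: 11.15
ee_pos: [0.5477, 0.1112, 0.0573]
eef_rot: [3.14, -0.0, 1.108]
force: [-1.9, 1.6, 5.0]
grip_width: 0.0406
```

```bash
python3 -c "
from h import *
plan([.5472,.1112,.0575],1.1)
S=C('side')
cv2.imwrite('pics/i2.png',cv2.resize(S.img[140:220,265:325],None,fx=8,fy=8,interpolation=cv2.INTER_CUBIC))"
```

```text
t 11.15 row [ 0.0012 -0.0001  0.0053 -0.0004 -0.001  -0.0003] rows 0.0 0.1 f [-1.9  1.6  5. ] m [0.079 0.387 0.005] w 0.0406 q [ 0.14  0.48  1.64 -0.    1.02  0.6 ]
```

View pics/i2.png

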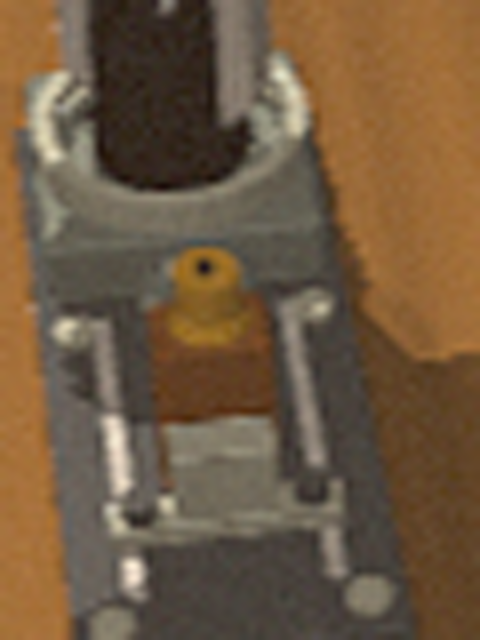

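>>> servo_tool(moves=[[[0,0,0.02,0,-0.0002,-0.0004,1],[0,0,0.04,0,-0.0002,-0.0004,1],[0,0,0.05,0,-0.0002,-0.0004,1],[0,0,0.05,0,-0.0002,-0.0004,1],[0,0,0.05,0,-0.0002,-0.0004,1]]])

```text
time_s: 11.62
ee_pos: [0.5478, 0.1111, 0.0574]
eef_rot: [3.139, -0.0, 1.031]
force: [2.1, 0.2, -0.0]
grip_width: 0.0407
```

```bash
python3 -c "
from h import *
plan([.5472,.1112,.0575],1.0)"
```

```text
t 11.62 row [ 0.0014 -0.0003  0.0199 -0.0005 -0.0011 -0.0001] rows 0.0 0.3 f [ 2.1  0.2 -0. ] m [-0.168 -0.48  -0.042] w 0.0407 q [ 0.14  0.48  1.64 -0.    1.02  0.68]
```

>>> servo_tool(moves=[[[0,0,0.02,0,0,0,1],[0,0,0.04,0,0,0,1],[0,0,0.05,0,0,0,1],[0,0,0.05,0,0,0,1],[0,0,0.05,0,0,0,1]]])

```text
time_s: 12.03
ee_pos: [0.5479, 0.1111, 0.0574]
eef_rot: [3.139, -0.001, 0.954]
force: [1.3, -0.9, -0.4]
grip_width: 0.0407
```

```bash
python3 -c "
from h import *
plan([.5472,.1112,.0575],1.0)"
```

```text
t 12.03 row [ 0.0015 -0.0004 -0.0293 -0.0006 -0.0012 -0.0002] rows 0.0 0.4 f [ 1.3 -0.9 -0.4] m [-0.25  -0.395  0.017] w 0.0407 q [ 0.14  0.48  1.64 -0.    1.02  0.75]
```

>>> servo_tool(moves=[[[0,0,0.02,0,0,0,1],[0,0,0.04,0,0,0,1],[0,0,0.05,0,0,0,1],[0,0,0.05,0,0,0,1],[0,0,0.05,0,0,0,1]]])

```text
time_s: 12.45
ee_pos: [0.5479, 0.111, 0.0574]
eef_rot: [3.139, -0.001, 0.877]
force: [2.5, -1.0, 0.2]
grip_width: 0.0408
```

```bash
python3 -c "
from h import *
plan([.5472,.1112,.0575],1.0)
S=C('side')
plan([.5472,.1112,.0575],1.0)
cv2.imwrite('pics/i3.png',cv2.resize(S.img[110:220,255:325],None,fx=5.4,fy=5.4,interpolation=cv2.INTER_CUBIC))"
```

```text
t 12.45 row [ 0.0016 -0.0004 -0.0784 -0.0007 -0.0013 -0.0002] rows 0.0 1.0 f [ 2.5 -1.   0.2] m [-0.317 -0.468  0.153] w 0.0408 q [ 0.14  0.48  1.64 -0.    1.02  0.83]
t 12.5 row [ 0.0016 -0.0004 -0.0785 -0.0006 -0.0013 -0.0002] rows 0.0 1.0 f [ 2.5 -1.3 -0.6] m [-0.392 -0.549  0.123] w 0.0408 q [ 0.14  0.48  1.64 -0.    1.02  0.83]
```

View pics/i3.png

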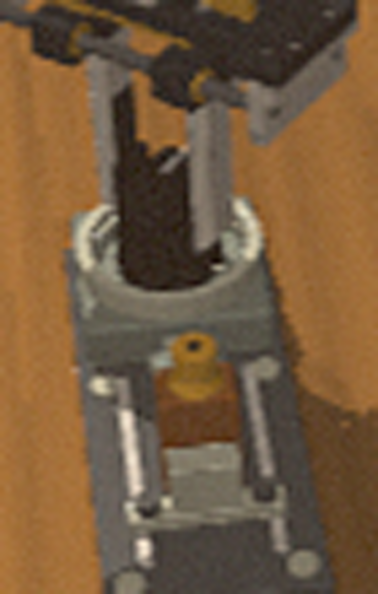

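>>> servo_tool(moves=[[[0,0,0.02,0,0,0,1],[0,0,0.04,0,0,0,1],[0,0,0.06,0,0,0,1],[0,0,0.08,0,0,0,1],[0,0,0.1,0,0,0,1],[0,0,0.1,0,0,0,1],[0,0,0.1,0,0,0,1]]])

```text
time_s: 13.08
ee_pos: [0.548, 0.1109, 0.0574]
eef_rot: [3.139, -0.001, 0.721]
force: [3.6, -2.9, -1.0]
grip_width: 0.0407
```

```bash
python3 -c "
from h import *
plan([.5472,.1112,.0575],1.0)
S=C('side')
plan([.5472,.1112,.0575],1.0)"
```

```text
t 13.08 row [ 1.800e-03 -6.000e-04 -1.774e-01 -9.000e-04 -1.600e-03 -1.000e-04] rows 0.0 2.2 f [ 3.6 -2.9 -1. ] m [-0.599 -0.703  0.305] w 0.0407 q [ 0.13  0.48  1.64 -0.    1.02  0.99]
t 13.13 row [ 1.800e-03 -6.000e-04 -1.775e-01 -9.000e-04 -1.600e-03 -1.000e-04] rows 0.0 2.2 f [ 3.8 -3.5 -1.8] m [-0.576 -0.794  0.288] w 0.0407 q [ 0.13  0.48  1.64 -0.    1.02  0.99]
```

>>> servo_tool(moves=[[[0,0,0.02,0,0,0,1],[0,0,0.04,0,0,0,1],[0,0,0.06,0,0,0,1],[0,0,0.075,0,0,0,1],[0,0,0.075,0,0,0,1],[0,0,0.075,0,0,0,1]]])

```text
time_s: 13.63
ee_pos: [0.5481, 0.1108, 0.0575]
eef_rot: [3.139, -0.002, 0.604]
force: [3.9, -3.7, -2.0]
grip_width: 0.0403
```

```bash
python3 -c "
from h import *
plan([.5472,.1112,.0575],1.0)
for i in range(3):
  S=C('side')
  plan([.5472,.1112,.0575],1.0)
cv2.imwrite('pics/j1.png',cv2.resize(S.img[110:220,255:325],None,fx=5.4,fy=5.4,interpolation=cv2.INTER_CUBIC))"
```

```text
t 13.63 row [ 2.000e-03 -7.000e-04 -2.519e-01 -1.100e-03 -1.800e-03 -1.000e-04] rows 0.0 3.2 f [ 3.9 -3.7 -2. ] m [-0.698 -0.709  0.412] w 0.0403 q [ 0.13  0.48  1.64 -0.    1.02  1.1 ]
t 13.68 row [ 2.000e-03 -7.000e-04 -2.518e-01 -1.000e-03 -1.800e-03 -1.000e-04] rows 0.0 3.2 f [ 3.6 -2.4 -1.7] m [-0.679 -0.75   0.369] w 0.0405 q [ 0.13  0.48  1.64 -0.    1.02  1.1 ]
t 13.73 row [ 1.900e-03 -7.000e-04 -2.518e-01 -1.100e-03 -1.700e-03 -1.000e-04] rows 0.0 3.2 f [ 3.5 -3.6 -1.8] m [-0.686 -0.688  0.436] w 0.0406 q [ 0.13  0.48  1.64 -0.    1.02  1.1 ]
t 13.78 row [ 2.000e-03 -7.000e-04 -2.518e-01 -1.100e-03 -1.800e-03 -1.000e-04] rows 0.0 3.2 f [ 4.6 -3.9 -1. ] m [-0.707 -0.718  0.417] w 0.0409 q [ 0.13  0.48  1.64 -0.    1.02  1.1 ]
```

View pics/j1.png

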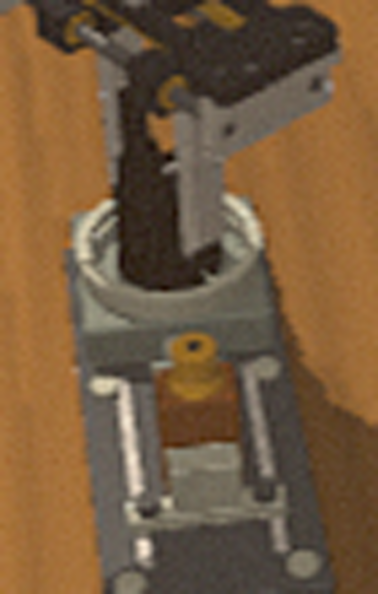

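>>> servo_tool(moves=[[[0,0,0,0,0,0,0.1],[0,0,0,0,0,0,0.1],[0,0,0,0,0,0,0.1],[0,0,0,0,0,0,0.1],[0,0,0,0,0,0,0.1],[0,0,0,0,0,0,0.1],[0,0,0,0,0,0,0.1],[0,0,0,0,0,0,0.1]]])

```text
time_s: 14.45
ee_pos: [0.5481, 0.1108, 0.0575]
eef_rot: [3.139, -0.002, 0.604]
force: [0.8, 1.0, 0.1]
grip_width: 0.0841
```

```bash
python3 -c "
from h import *
S=C('side')
plan([.5472,.1112,.0575],1.0)
cv2.imwrite('pics/j2.png',cv2.resize(S.img[100:180,245:325],None,fx=7,fy=7,interpolation=cv2.INTER_CUBIC))"
```

```text
t 14.5 row [ 0.0019 -0.0006 -0.2518 -0.001  -0.0017 -0.    ] rows 0.0 3.2 f [-0.4  1.4  0.5] m [-0.042  0.019  0.006] w 0.0848 q [ 0.13  0.48  1.64 -0.    1.02  1.1 ]
```

View pics/j2.png

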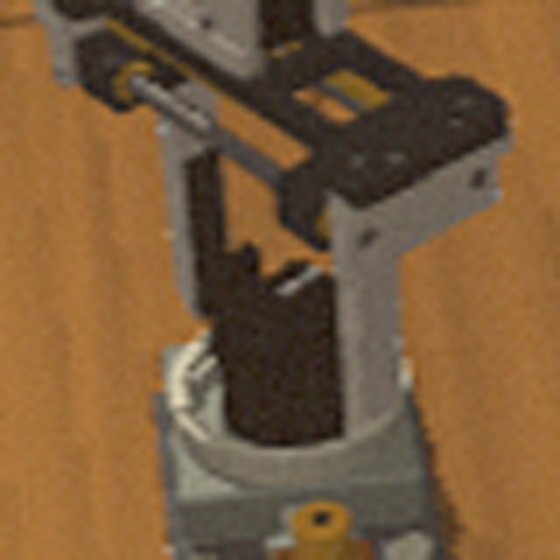

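Released. I'll lift straight up, retreat, and check from both cameras.

>>> servo_tool(moves=[[[0,0,0,0,0,-0.05,0],[0,0,0,0,0,-0.12,0],[0,0,0,0,0,-0.2,0],[0,0,0,0,0,-0.28,0],[0,0,0,0,0,-0.3,0],[0,0,0,-0.05,0.05,-0.3,0],[0,0,0,-0.12,0.05,-0.3,0],[0,0,0,-0.2,0.05,-0.3,0],[0,0,0,-0.28,0.05,-0.3,0],[0,0,0,-0.36,0.05,-0.3,0],[0,0,0,-0.4,0.05,-0.3,0],[0,0,0,-0.4,0.05,-0.3,0]]])

```text
time_s: 15.5
ee_pos: [0.395, -0.0247, 0.2074]
eef_rot: [3.138, -0.002, 0.602]
force: [-0.0, -0.6, -0.6]
grip_width: 0.0938
```

```bash
python3 -c "
from h import *
S=C('side');T=C('top');print(get_obs()['ee_pos'])
cv2.imwrite('pics/k0.png',np.hstack([cv2.resize(S.img,(400,250)),cv2.resize(T.img,(400,250))]))
cv2.imwrite('pics/k1.png',cv2.resize(S.img[125:225,255:325],None,fx=6,fy=6,interpolation=cv2.INTER_CUBIC))
cv2.imwrite('pics/k2.png',cv2.resize(T.img[195:255,190:320],None,fx=6,fy=6,interpolation=cv2.INTER_CUBIC))"
```

```text
[ 0.39740357 -0.02347787  0.20753678]
```

View pics/k0.png

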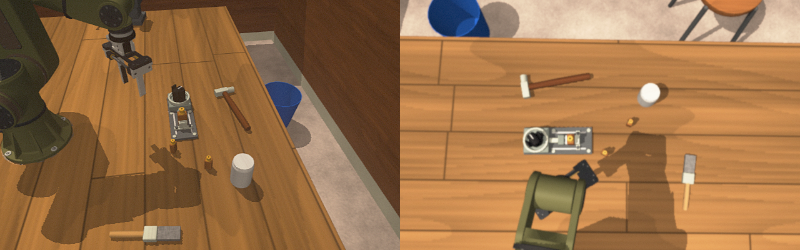

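View pics/k1.png

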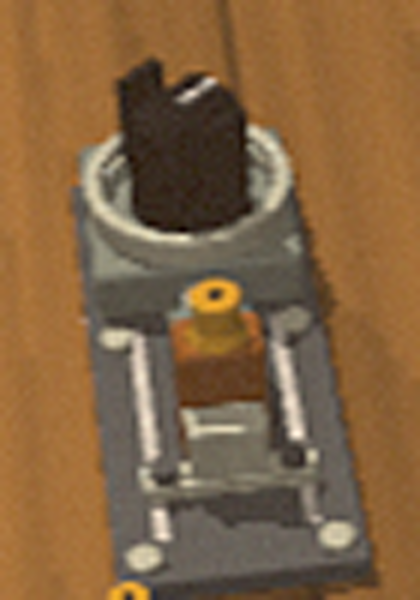

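View pics/k2.png

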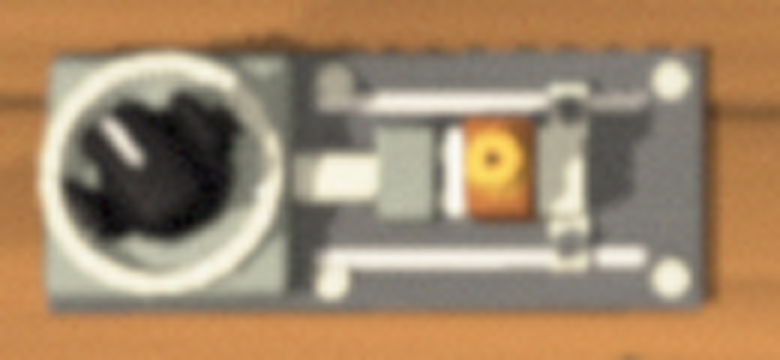

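```bash
python3 -c "
from h import *
import cv2
T=C('top');g=T.img.astype(int)
t0=cv2.imread('pics/top0.png').astype(int)
for r in(219,220,226,228): print(r,'now',g[r,248:286].mean(1).astype(int));print('  was',t0[r,240:262].mean(1).astype(int),'(240..)')
"
```

```text
219 now [101 107 115 120 146 175 178 176 177 178 175 178 174 159 127 145 209 244
 236 190 178 185 186 178 179 186 186 173 130  95  82 113 158 168 167 167
 163 166]
  was [ 77  82  83  89  95 113 146 164 171 171 170 167 171 169 156 130 116 130
 155 196 230 244] (240..)
220 now [154 153 155 156 169 181 181 177 177 176 175 176 174 159 132 152 213 244
 236 198 186 188 177 152 151 173 185 178 148 103  90 114 155 169 169 168
 168 171]
  was [106 108 110 120 141 151 161 170 171 170 172 171 170 167 159 132 128 150
 180 216 236 245] (240..)
226 now [237 236 235 231 213 188 177 178 176 178 180 178 177 160 121 132 201 241
 234 183 156 151 155 155 161 154 145 145 130 110  92 116 162 168 169 178
 208 229]
  was [159 172 200 228 233 222 196 178 174 175 174 174 174 172 157 120  98 106
 125 168 221 243] (240..)
228 now [169 171 167 158 157 175 182 179 183 179 179 176 175 158 127 154 214 243
 237 190 144 134 138 143 140 139 137 135 129 112  87 120 161 176 193 217
 233 234]
  was [110 126 142 156 157 167 179 176 177 175 174 175 174 170 154 126 124 144
 182 221 238 245] (240..)
```

```bash
python3 -c "
from station import *
o=get_obs();print(o['time_s'],o['force'],o['grip_width']);print(hand_in())"
```

```text
15.65 [1.12165156 0.31752056 0.17581378] 0.09380687097282984
the job is handed in; nothing more can be done
None
```

The handle is clamped upright between the fence and the pad, brass end up, and I handed the job in at 15.65 s. `hand_in()` gave no verdict.

- **Handle:** I picked the largest of the three look-alikes. The grip closed at 36 mm, which matches its width. I stood it on the bed with its broad faces towards fence and pad, felt 9.8 N of contact on the bed, and let go.
- **Knob:** I pinched both tabs to their stops (opening 40.6 mm) and turned clockwise about 0.83 rad. The turning moment rose to about 0.41 N m, roughly 19–20 N of clamping, then I opened the fingers and backed away.

**Last checks:**
- **Clamping:** the handle is upright and held, and one tab is visible sprung out; I did not see the other one clearly.
- **Surroundings:** the hammer, tin and brush look where they were, compared by eye with the first pictures. The gripper is clear and reads no force.
- **Final force:** after locking I could only estimate the force from pictures. Two ways of reading the jaw position in the images disagreed, giving about 16 N and about 24 N. Taken with the moment I felt and the knob angle (about 0.79 rad turned), I put it at roughly 17–21 N.
- **Camera offset:** the side camera disagreed with the robot by about 1.7 pixels (some 5 mm in y). I corrected for this with the fingertips.

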